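Tidy the potter's bench into tool box, saucer and tray

ROBOT

A 7-joint arm with a two-finger parallel gripper is mounted at the origin on the work surface. World frame = base frame: x ahead of the robot, y to its left, z up, the work surface at z = 0. Lengths are in m, angles in degrees, forces in N, time in s.
With the tool pointing down it reaches from about 0.425 to 0.875 m from the base axis. Payload 4.7 kg.
Tool frame: the origin (TCP) lies midway between the tips of the shut fingers; the grasp point (between the pads) lies env.tcp_to_grasp behind it (env.tcp_to_grasp is the distance from the TCP to the grasp point, in m); z points along the fingers, y is the direction in which the jaws open and shut (so a half turn about z gives the same grasp; the last joint's range is limited). The gripper opens to 87 mm and grips with 3 to 60 N. Pads are 19 mm wide; open, the fingers measure 117 mm over their backs; the gripper's body (75 mm by 190 mm) begins 51 mm behind the grasp point.
Start: joints at [-76.14, 18.392, -4.016, 83.108, 1.295, 78.541, -3.26], TCP at [0.147, 0.633, 0.223] pointing down, gripper open.
Joint ranges: [-163.93, 163.93], [-17.29, 119.83], [-79.2, 71.16], [3.27, 140.29], [-89.18, 269.18], [5.43, 117.66], [-154.24, 154.24]. Speed limits (degrees/s): [147.25, 147.25, 180, 180, 180, 180, 180].

INTERFACE

Orientations are given as [roll, pitch, yaw] about the fixed x, y, z axes, in that order (R = Rz(yaw) Ry(pitch) Rx(roll)).
In Python, from cell import env gives the robot as it stands.
- The arm moves only by the tool apply_moves, never from a script. Its argument "targets" is a list of rows, each a list of 2 entries, a list of its own where there are three numbers: the shift along the world's x, y, z in mm, then the turn, a rotation vector about the world's x, y, z in rad. A call has 1 to 8 rows; each row is the pose to reach, as a shift and turn from the pose commanded when the call began; what a row does not reach only later rows make up. A row lasts 1/10 s, in which the tool goes at most 50 mm and 8.59 degrees, less where a joint would pass 70% of its speed; a pose out of reach is approached as far as the arm can. A call with a gripper value outside its range is refused whole. "hand" is the finger opening in mm, from 0 to 87, set as the call begins (left out, the last holds). The fingers move at their own pace and stop on an object; "squeeze" is the grip in N (left out, the last holds). Time passes only in rows, so rows that repeat a pose let the fingers close. It gives the time, the measured TCP pose, the force and the opening at its end, in the units of the state.
- env.get_obs(): the state, without advancing time (a new reading comes with each control period).
- env.read_camera(name): name is "side" or "top"; returns a dict with "image" (420x560x3 uint8, red, green, blue), "camera_matrix" (3x3 intrinsics, pixels), "camera_from_world" (4x4, takes a point from world to camera coordinates). Camera axes: x right, y down, z forward; pixel columns grow to the right and rows downward; lengths in m; the calibration is good to about 2 mm. A picture is of the moment at which its call begins. There is no depth.
- env.sign_off(): hands the job in, once; it reports no verdict.
Trained networks look in a picture, given as the dict that the camera call returned (one of the last four; its "shot" number tells which), for a name from the list of things; names that differ only in an ending like _2 or _b are one class to them, and where a whole thing is asked for, a point or a joint stands for the part that bears it (a point fixed in the world has none). Each returns a list of dicts, best first, with "conf" (0 to 1); they miss things now and then, are a little off and sometimes report something else, mostly with a low value. They report only what shows in the picture. A call takes as long as a camera call. They do not tell look-alikes from the thing itself.
- env.regions_of(picture, target): "region" (420x560 bool, what is visible of it) and "rect" ([left, top, right, bottom] in pixels, round what is visible of it).
The state is a dict: "time_s": time; "qpos": joint angles; "joint_velocities": joint speeds; "effort": joint torques, N m; "tool_pos": TCP position; "tool_rot": TCP orientation; "force": force on the tool from outside, world axes, zero at the start; "wrist_torque": the same for the moment, N m; "grip_width": finger opening in m.
Only numpy, scipy, OpenCV 4.12 (cv2) and the standard library are available. Lean on these libraries where they do the work, as an engineer would, in place of code of your own. Each camera call takes 0.05 s, during which the arm holds its last target. There are 200 camera calls.

TASK

Tidy the pottery bench: fold the flap of the wooden tool box right back so that it stays open by itself, and lay the loop tool and the wooden rib lengthways in the box, side by side and each flat on its bottom. Stand the round kiln prop upright in the middle of the small round saucer and the square kiln prop upright in the middle of the small square tray. Leave the freshly thrown bowl where it stands.

Things in the scene. Friction and masses are not known exactly. Their poses are not given: they have to be found in the camera images.
- toolbox: shallow wooden tool box, fixed to the bench, 140 (own x) x 200 (own y) x 40 mm high, walls and floor 5 mm thick, so the inside is 130 x 190 mm, 35 mm deep, undivided. Origin: centre of its underside, on the bench; own z up. Its far long side (+x) carries the hinge of the flap, which covers it at the start. There is room for the tool and the rib with their length along own y: tool centre at x about -33 mm (near side), rib centre at x about +22 mm (hinge side)
- flap (a joint): angle of the wooden flap (140 x 200 x 8 mm, 150 g) that lies on the tool box: 0 shut and level (as at the start), 1.57 upright, 2.7 folded right back beyond the box (its stop). Hinge axis along the box's own y at x = +70 mm, z = 44 mm in the box frame. It swings freely with a little damping: it falls shut until a little past upright, then falls back to its stop by itself. Folded back, it rises at most 120 mm above the bench
- flap_handle (a point): middle of the flap's steel handle bar, 10 mm thick, 62 mm free length between its two arms, parallel to the box's own y. It projects in front of the flap's near edge, in the flap's plane, 172 mm from the hinge axis, with a 27 mm gap between bar and edge; 44 mm above the bench when shut. Can be pinched from above (fingers before and behind the bar, the bar then turning between them) or lifted from beneath
- round_prop: round fireclay kiln prop standing upright, buff cylinder 36 mm in diameter, 55 mm high, about 100 g. Origin: centre of its underside; own z up its axis
- square_prop: square fireclay kiln prop standing upright, buff block 40 x 40 x 55 mm high, about 140 g. Origin: centre of its underside; own x and y normal to its side faces, z up
- loop_tool: potter's loop (turning) tool lying flat: dark wooden handle 16 wide (own x) x 86 long (own y) x 12 mm high, with a flat steel wire loop at each end; 145 mm long and 31 mm wide at the loops overall. Origin: underside of the handle's centre; own y along the tool, z up; about 40 g. Grip across the middle of the handle
- rib: potter's wooden rib lying flat: dark wooden plate with rounded ends, 36 wide (own x) x 86 long (own y) x 8 mm thick, dark spot near one end. Origin: centre of its underside; own y along it, z up; about 30 g. Grip across its width
- dish: small round terracotta saucer, fixed to the bench, 78 mm across and 16 mm high, floor 5 mm thick, inside about 60 mm across at the floor. Origin: centre of its underside; z up
- tray: small square terracotta tray, fixed to the bench, 80 x 80 mm, 16 mm high, floor and walls 5 mm thick, inside 70 x 70 mm. Origin: centre of its underside; own x and y normal to its walls, z up
- bowl: freshly thrown clay bowl, loose, 100 mm across and 65 mm high, standing beside the work at the left; not to be moved. Origin: centre of its underside
Things that resemble listed ones, but are neither listed nor needed, are in the scene too. What is shaped like the round_prop but turquoise or yellow is not meant.

How it is judged:
By the outcome, as a careful person would: the job done as asked, in the order asked, and still so for the second after the job is handed in, with the robot touching nothing.
It also fails if it takes over 128 s, if anything falls off the work surface, if the arm or the gripper's body presses on something with over 40 N, if the wrist force passes 120 N, or if a joint passes its speed limit or range.

## Working session

There is one attempt and no reset: what is moved stays moved. The work goes in short steps, Python scripts to look and compute and a tool call to move; the robot and the scene stay as the last step left them, time stands still between calls to the robot, and variables do not carry over. Pictures are saved under pics/ and viewed, about 12 in all and at most 16, crops included, and the job is handed in when it is done.

Besides the shell and the picture viewer there is one more tool, called after "Request:" as name(argument=value, ...), one argument or row to a line, values as JSON. apply_moves: Moves the arm, as the interface text tells. Its arguments: {"type":"object","properties":{"targets":{"type":"array","items":{"type":"array"}},"hand":{"type":"number"},"squeeze":{"type":"number"}},"required":["targets"]}

```bash
mkdir -p pics; ls; cat > h.py <<'E'
import numpy as np, cv2
from cell import env
def shot(n,save=None):
    p=env.read_camera(n)
    if save: cv2.imwrite('pics/'+save+'.png',p["image"][:,:,::-1])
    return p
def ray(p,uv):
    K=p["camera_matrix"];T=np.array(p["camera_from_world"]);R=T[:3,:3];t=T[:3,3]
    d=R.T@np.linalg.solve(K,np.array([uv[0],uv[1],1.]));return -R.T@t,d
def atz(p,uv,z):
    o,d=ray(p,uv);return o+d*(z-o[2])/d[2]
def proj(p,P):
    T=np.array(p["camera_from_world"]);c=np.atleast_2d(P)@T[:3,:3].T+T[:3,3];q=c@np.array(p["camera_matrix"]).T;return q[:,:2]/q[:,2:]
E
python3 - <<'E'
from h import *
print(env.get_obs(), env.tcp_to_grasp)
a=shot("top","top0");b=shot("side","side0")
for p in(a,b):
    T=np.array(p["camera_from_world"]);print(-T[:3,:3].T@T[:3,3],T[2,:3])
    for n in "toolbox flap flap_handle round_prop square_prop loop_tool rib dish tray bowl".split():
        for r in env.regions_of(p,n):
            m=r["region"].astype(np.uint8);v,u=np.nonzero(m)
            if len(u)<5: continue
            c=(u.mean(),v.mean());rr=cv2.minAreaRect(np.c_[u,v].astype(np.float32))
            print(n,round(r["conf"],2),r["rect"],np.round(c,1),np.round(rr[1],1),round(rr[2],1),"z0",np.round(atz(p,c,0)[:2],3),"med rgb",np.median(p["image"][m>0],axis=0))
E
```

```text
pics
{'time_s': 0.0, 'qpos': array([-76.13960644,  18.43933016,  -4.0141079 ,  83.17495008,
         1.29407642,  78.53916339,  -3.26111271]), 'joint_velocities': array([-0.00095449, -0.11886953,  0.04751246,  0.0555379 , -0.0288545 ,
       -0.04058133, -0.06830048]), 'effort': array([ 5.13352497e-04, -4.91285312e+01, -4.03651586e-01, -3.12528241e+01,
       -6.38721278e-02,  4.38306481e-02,  1.87451633e-04]), 'tool_pos': array([0.14673443, 0.63266203, 0.22145781]), 'tool_rot': array([-1.79891740e+02,  5.21862850e-03,  1.66946714e+02]), 'force': array([-0.06433006, -0.25316026,  1.19397897]), 'wrist_torque': array([0.02215549, 0.00308807, 0.05308372]), 'grip_width': 0.08745066164118338} 0.0187
[0.36357114 0.06965872 1.36959601] [ 0.1492604  -0.00979726 -0.98874938]
flap 0.84 [240.5, 165.1, 322.2, 238.1] [280.9 196.7] [70.3 79.5] 87.6 z0 [0.614 0.045] med rgb [147. 124.  86.]
flap_handle 0.59 [242.4, 164.6, 322.8, 237.9] [281.4 196.6] [70.4 77.9] 87.5 z0 [0.614 0.044] med rgb [147. 124.  86.]
round_prop 0.72 [172.4, 193.4, 187.2, 208.0] [177.1 200.5] [18.4 13.4] 45.0 z0 [0.61  0.318]
[... 2363 characters left out ...]
 med rgb [107. 101.  88.]
square_prop 0.37 [318.0, 274.9, 346.2, 333.1] [331.5 301.9] [58.1 14.9] 77.6 z0 [0.451 0.248] med rgb [89. 72. 49.]
loop_tool 0.64 [321.4, 271.8, 347.8, 329.2] [332.  302.8] [58.9 15.1] 77.5 z0 [0.45 0.25] med rgb [94. 81. 56.]
rib 0.71 [255.2, 148.5, 275.3, 166.3] [262.8 155.5] [13.2 20.4] 31.0 z0 [ 0.617 -0.301] med rgb [74. 47. 33.]
dish 0.96 [315.8, 151.1, 343.4, 173.1] [328.1 163.1] [28. 17.] 0.0 z0 [ 0.439 -0.267] med rgb [108.  65.  46.]
tray 0.66 [315.3, 187.4, 355.2, 214.3] [335.3 201. ] [25.9 40.6] 78.1 z0 [ 0.428 -0.088] med rgb [112.  68.  48.]
bowl 0.59 [286.1, 337.4, 353.7, 406.0] [317.8 369.4] [64.3 63.6] 45.0 z0 [0.48  0.403] med rgb [119. 111. 100.]
```

```bash
python3 - <<'E'
import cv2
a=cv2.imread('pics/top0.png')[150:300,90:450];b=cv2.imread('pics/side0.png')[130:420,190:380]
cv2.imwrite('pics/t1.png',cv2.resize(a,(800,333),interpolation=3));cv2.imwrite('pics/s1.png',cv2.resize(b,(380,580),interpolation=3))
E
```

```text
(no output)
```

View pics/t1.png

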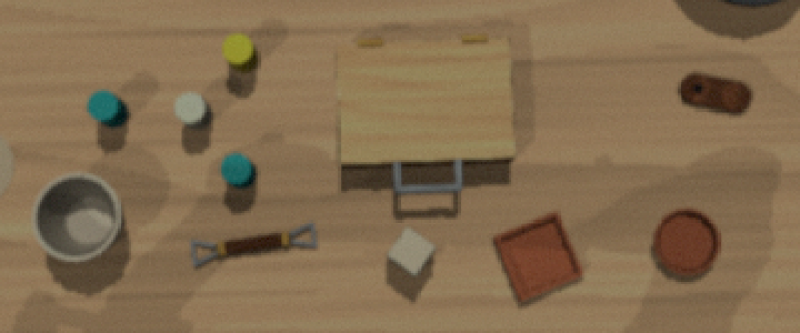

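View pics/s1.png

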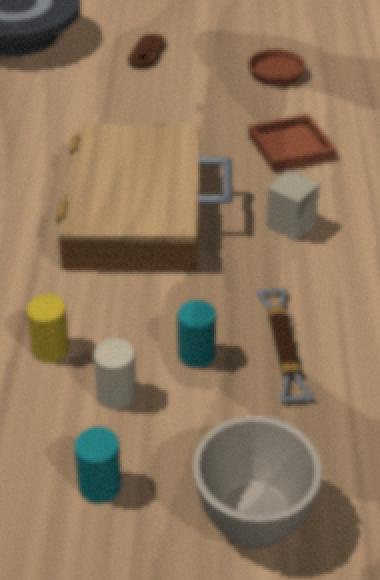

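Picture 1 (top, crop scale 2.22): the box with its flap shut is in the middle, with the handle bar near image (283,234). The buff round prop is at (176,199) among the turquoise and yellow look-alikes, and the buff square prop at (275,263). The loop tool is at (204,259), the rib at (412,192), the tray at (332,265) and the dish at (399,259). Picture 2 (side) shows the same layout, with the bowl at the lower right.

Next I fit known shapes to the masks in both views.

```bash
cat >> h.py <<'E'
from scipy.optimize import minimize
def box(a,b,z0,z1,x0=0): return np.array([[x0+i*a/2,j*b/2,k] for i in(-1,1) for j in(-1,1) for k in(z0,z1)])
def cyl(r,z0,z1): return np.array([[r*np.cos(t),r*np.sin(t),k] for t in np.linspace(0,6.283,40) for k in(z0,z1)])
SH=dict(flap=box(.14,.2,.04,.048),round_prop=cyl(.018,0,.055),square_prop=box(.04,.04,0,.055),rib=np.vstack([cyl(.018,0,.008)+[0,s*.025,0] for s in(-1,1)]),
 dish=cyl(.039,0,.016),tray=box(.08,.08,0,.016),toolbox=box(.14,.2,0,.048),loop_tool=np.vstack([box(.031,.145,0.002,.008)]),bowl=cyl(.05,0,.065))
def W(shape,x,y,yaw,z=0):
    c,s=np.cos(yaw),np.sin(yaw);return shape@np.array([[c,s,0],[-s,c,0],[0,0,1]])+[x,y,z]
def fit(name,ps,x,y,yaw=0,z=0,rad=.03,free=True):
    ms=[]
    for p in ps:
        best=None
        for r in env.regions_of(p,name):
            v,u=np.nonzero(r["region"])
            if len(u)<8: continue
            q=proj(p,W(SH[name],x,y,yaw,z)).mean(0);d=np.hypot(u.mean()-q[0],v.mean()-q[1])
            if d<14 and (best is None or d<best[0]): best=(d,r["region"])
        if best is not None: ms.append((p,cv2.resize(best[1].astype(np.float32),None,fx=4,fy=4,interpolation=1)>.5))
    def cost(w):
        c=0
        for p,m in ms:
            h=cv2.convexHull(((proj(p,W(SH[name],w[0]/1e3,w[1]/1e3,w[2]/50 if free else yaw,z))+.5)*4*16).astype(np.int32))
            im=np.zeros(m.shape,np.uint8);cv2.fillConvexPoly(im,h,1,shift=4);im=im>0
            c+=1-(im&m).sum()/(im|m).sum()
        return c/max(1,len(ms))
    best=None
    for dy in ((-.5,0,.5) if free else (0,)):
        w0=np.array([x*1e3,y*1e3,(yaw+dy)*50])
        r=minimize(cost,w0,method="Nelder-Mead",options=dict(initial_simplex=w0+np.array([[0,0,0],[10,0,0],[0,10,0],[0,0,12]]),xatol=.1,fatol=1e-4))
        if best is None or r.fun<best.fun: best=r
    return np.round([best.x[0],best.x[1],np.degrees(best.x[2]/50) if free else np.degrees(yaw)],1),"iou",round(1-best.fun,2),"views",len(ms)
E
python3 - <<'E'
from h import *
a=shot("top");b=shot("side")
G=dict(flap=(.6,.045,0),round_prop=(.605,.305,0),square_prop=(.437,.06,.5),rib=(.618,-.302,1.4),dish=(.44,-.258,0),tray=(.43,-.084,.4),loop_tool=(.452,.25,1.7),bowl=(.487,.438,0))
for n,g in G.items():
    for ps in ([a],[b],[a,b]): print(n,*fit(n,ps,*g,free=n not in("round_prop","dish","bowl")))
for uv in [(267.5,234.5),(297,233.5),(282.6,234.8)]: print(atz(a,uv,.049))
E
```

```text
flap [608.8  45.4   1. ] iou 0.92 views 1
flap [608.9  46.6   1.4] iou 0.92 views 1
flap [608.9  45.8   1.3] iou 0.92 views 2
round_prop [607.3 312.3   0. ] iou 0.89 views 1
round_prop [604.4 312.7   0. ] iou 0.85 views 1
round_prop [605.8 312.    0. ] iou 0.86 views 2
square_prop [436.9  65.2  50.8] iou 0.9 views 1
square_prop [435.8  66.9  55.3] iou 0.94 views 1
square_prop [436.3  65.9  53.3] iou 0.92 views 2
rib [ 617.6 -299.6  167.4] iou 0.92 views 1
rib [ 617.7 -296.4  -11.2] iou 0.86 views 1
rib [ 617.5 -298.5  167.7] iou 0.88 views 2
dish [ 440.6 -252.8    0. ] iou 0.93 views 1
dish [ 441.  -255.7    0. ] iou 0.86 views 1
dish [ 441.1 -253.5    0. ] iou 0.89 views 2
tray [430.1 -80.8  21.6] iou 0.92 views 1
tray [430.7 -76.6  17.9] iou 0.92 views 1
tray [430.8 -79.7  20.2] iou 0.91 views 2
loop_tool [455.  247.9   8.1] iou 0.53 views 1
loop_tool [452.8 247.8   6.7] iou 0.52 views 1
loop_tool [452.8 247.9 186.7] iou 0.52 views 2
bowl [485.  437.6   0. ] iou 0.84 views 1
bowl [482.1 419.    0. ] iou 0.78 views 1
bowl [484.4 437.5   0. ] iou 0.8 views 2
[0.5089909  0.08232123 0.049     ]
[0.50956235 0.00815704 0.049     ]
[0.5072341  0.04442905 0.049     ]
```

Request:
apply_moves(
  targets=[
    [[361,-589,-80],[0,0,-1.322]],
    [[361,-589,-80],[0,0,-1.322]],
    [[361,-589,-80],[0,0,-1.322]],
    [[361,-589,-80],[0,0,-1.322]],
    [[361,-589,-80],[0,0,-1.322]],
    [[361,-589,-80],[0,0,-1.322]],
    [[361,-589,-80],[0,0,-1.322]],
    [[361,-589,-80],[0,0,-1.322]],
  ],
  hand=24,
  squeeze=20,
)

```text
time_s: 3.6
tool_pos: [0.3553, 0.2927, 0.1767]
tool_rot: [179.9, -0.1, 97.9]
force: [0.7, -0.2, -0.2]
grip_width: 0.0313
```

Request:
apply_moves(
  targets=[
    [[152,-249,-65],[0,0,-0.117]],
    [[152,-249,-65],[0,0,-0.117]],
    [[152,-249,-65],[0,0,-0.117]],
    [[152,-249,-65],[0,0,-0.117]],
    [[152,-249,-65],[0,0,-0.117]],
    [[152,-249,-65],[0,0,-0.117]],
    [[152,-249,-65],[0,0,-0.117]],
    [[152,-249,-65],[0,0,-0.117]],
  ],
)

```text
time_s: 4.4
tool_pos: [0.5065, 0.0443, 0.1113]
tool_rot: [-180.0, 0.0, 91.3]
force: [0.2, 0.3, -0.2]
grip_width: 0.0239
```

Request:
apply_moves(
  targets=[
    [[1,0,-40],[0,0,0]],
    [[1,0,-80],[0,0,0]],
    [[1,0,-80],[0,0,0]],
    [[1,0,-80],[0,0,0]],
  ],
)

```text
time_s: 4.8
tool_pos: [0.507, 0.0466, 0.032]
tool_rot: [-179.9, -0.0, 91.6]
force: [0.6, -0.7, -0.1]
grip_width: 0.0242
```

Request:
apply_moves(
  targets=[
    [[0,0,0],[0,0,0]],
    [[0,0,0],[0,0,0]],
    [[0,0,0],[0,0,0]],
    [[0,0,0],[0,0,0]],
  ],
  hand=0,
  squeeze=15,
)

```text
time_s: 5.2
tool_pos: [0.5057, 0.0461, 0.0329]
tool_rot: [-179.8, -0.1, 91.5]
force: [-8.0, 0.8, 8.9]
grip_width: 0.0094
```

Request:
apply_moves(
  targets=[
    [[0.7,0,15],[0,0,0]],
    [[2.6,0,29.9],[0,0,0]],
    [[5.9,0,44.5],[0,0,0]],
    [[10.4,0,58.8],[0,0,0]],
    [[16.1,0,72.7],[0,0,0]],
    [[23,0.5,86],[0,0,0]],
    [[31,0.7,98.7],[0,0,0]],
    [[40.2,0.9,110.6],[0,0,0]],
  ],
)

```text
time_s: 6.0
tool_pos: [0.543, 0.0466, 0.1432]
tool_rot: [-179.4, -0.1, 91.5]
force: [-13.2, 0.4, 7.8]
grip_width: 0.0092
```

Request:
apply_moves(
  targets=[
    [[7,0,11],[0,0,0]],
    [[18,0.5,21.2],[0,0,0]],
    [[35,1,33.7],[0,0,0]],
    [[53.4,1,44],[0,0,0]],
    [[72.8,1.5,52],[0,0,0]],
    [[93,2,57.6],[0,0,0]],
    [[113.8,2.5,60.7],[0,0,0]],
    [[134.8,3,61.3],[0,0,0]],
  ],
)

```text
time_s: 6.8
tool_pos: [0.6837, 0.0486, 0.206]
tool_rot: [179.8, 0.0, 91.5]
force: [-1.0, -2.2, 0.7]
grip_width: 0.0094
```

Request:
apply_moves(
  targets=[
    [[11,0,-0.5],[0,0,0]],
    [[24,0,-2.5],[0,0,0]],
    [[41,0.5,-6.6],[0,0,0]],
    [[58,1,-12.4],[0,0,0]],
    [[58,1,-12.4],[0,0,0]],
  ],
)

```text
time_s: 7.3
tool_pos: [0.743, 0.0494, 0.1922]
tool_rot: [179.7, 0.1, 91.5]
force: [1.0, -1.7, 2.6]
grip_width: 0.0094
```

Request:
apply_moves(
  targets=[
    [[0,0,0],[0,0,0]],
    [[0,0,0],[0,0,0]],
    [[0,0,15],[0,0,0]],
    [[0,0,40],[0,0,0]],
    [[0,0,70],[0,0,0]],
    [[0,0,70],[0,0,0]],
  ],
  hand=26,
)

```text
time_s: 7.9
tool_pos: [0.7422, 0.0504, 0.2681]
tool_rot: [179.5, -0.0, 91.5]
force: [0.5, -0.3, 0.6]
grip_width: 0.0254
```

Request:
apply_moves(
  targets=[
    [[-289,198,-120],[0,0,0.105]],
    [[-289,198,-120],[0,0,0.105]],
    [[-289,198,-120],[0,0,0.105]],
    [[-289,198,-120],[0,0,0.105]],
    [[-289,198,-120],[0,0,0.105]],
    [[-289,198,-120],[0,0,0.105]],
    [[-289,198,-120],[0,0,0.105]],
    [[-289,198,-120],[0,0,0.105]],
  ],
  hand=50,
)

```text
time_s: 8.7
tool_pos: [0.4459, 0.2514, 0.14]
tool_rot: [-179.8, -0.1, 97.9]
force: [0.3, 1.0, 0.5]
grip_width: 0.0501
```

```bash
python3 - <<'E'
from h import *
a=shot("top");b=shot("side")
cv2.imwrite('pics/c3.png',np.hstack([cv2.resize(a["image"][100:300,90:450],None,fx=1.4,fy=1.4),cv2.resize(b["image"][130:410,190:400],(210,280))])[:,:,::-1])
o=env.get_obs();print(o["tool_pos"],o["tool_rot"])
SH["toolbox"]=box(.14,.2,0,.04)
print(fit("toolbox",[a,b],.609,.046,.02)); print(fit("toolbox",[b],.609,.046,.02))
# loop tool: end points of region in the top view
for p in(a,b):
  for r in env.regions_of(p,"loop_tool")[:1]:
    v,u=np.nonzero(r["region"]);P=np.array([atz(p,(x+.0,y+.0),.005)[:2] for x,y in zip(u,v)])*1e3
    (cx,cy),(w,h),an=cv2.minAreaRect(P.astype(np.float32));print(r["conf"],P.mean(0),(cx,cy),(w,h),an)
    l=cv2.fitLine(P.astype(np.float32),cv2.DIST_HUBER,0,.01,.01).ravel();print("axis",np.degrees(np.arctan2(-l[0],l[1])))
E
```

```text
[0.44737543 0.25083145 0.1404847 ] [-1.79828494e+02 -5.94801246e-02  9.78859558e+01]
(array([609. ,  46. , -27.5]), 'iou', np.float64(1.0), 'views', 0)
(array([609. ,  46. , -27.5]), 'iou', np.float64(1.0), 'views', 0)
0.61 [458.30179997 209.73741139] (461.32171630859375, 209.40757751464844) (28.583845138549805, 67.0028076171875) 1.33176851272583
axis -167.19298
0.8 [450.99469542 255.15583961] (451.6092224121094, 249.1626739501953) (28.35149383544922, 146.45216369628906) 6.921737194061279
axis -173.77045
```

View pics/c3.png

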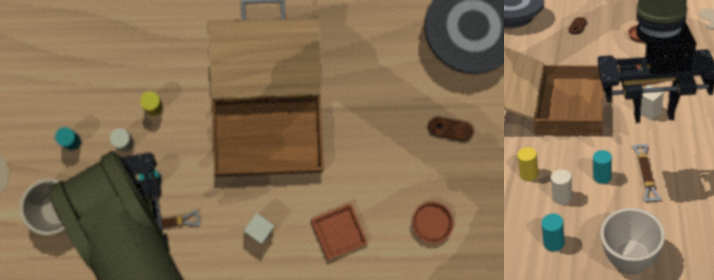

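Picture 3: the flap is folded back and the box is open. The arm is over the loop tool, and the other things are unchanged. Now I grasp the tool.

Request:
apply_moves(
  targets=[
    [[5,-2,-40],[0,0,-0.015]],
    [[5,-2,-85],[0,0,-0.015]],
    [[5,-2,-115],[0,0,-0.015]],
    [[5,-2,-135],[0,0,-0.015]],
    [[5,-2,-135],[0,0,-0.015]],
    [[5,-2,-135],[0,0,-0.015]],
  ],
)

```text
time_s: 9.65
tool_pos: [0.4576, 0.2457, 0.0066]
tool_rot: [180.0, 0.0, 96.5]
force: [-0.5, -0.0, 0.7]
grip_width: 0.0499
```

Request:
apply_moves(
  targets=[
    [[0,0,0],[0,0,0]],
    [[0,0,0],[0,0,0]],
    [[0,0,0],[0,0,0]],
    [[0,0,0],[0,0,0]],
    [[0,0,0],[0,0,0]],
  ],
  hand=0,
  squeeze=20,
)

```text
time_s: 10.15
tool_pos: [0.4563, 0.2465, 0.0064]
tool_rot: [180.0, -0.0, 96.7]
force: [-0.9, -0.3, 0.2]
grip_width: 0.0178
```

Request:
apply_moves(
  targets=[
    [[0,0,40],[0,0,0]],
    [[0,0,80],[0,0,0]],
    [[20,-34,100],[0,0,-0.05]],
    [[50,-80,100],[0,0,-0.096]],
    [[75,-120,100],[0,0,-0.096]],
    [[100,-160,100],[0,0,-0.096]],
    [[119,-201,100],[0,0,-0.096]],
    [[119,-201,100],[0,0,-0.096]],
  ],
)

```text
time_s: 10.95
tool_pos: [0.5775, 0.0363, 0.1066]
tool_rot: [179.9, 0.3, 90.5]
force: [-0.3, -0.3, -0.2]
grip_width: 0.0154
```

```bash
python3 - <<'E'
from h import *
a=shot("top");b=shot("side")
o=env.get_obs();print(o["tool_pos"],o["tool_rot"],o["grip_width"])
# overlay predicted box inner floor & rim
bi=b["image"].copy();ai=a["image"].copy()
for p,im in((a,ai),(b,bi)):
  for z,s in((.04,(.14,.2)),):
    q=W(np.array([[i*s[0]/2,j*s[1]/2,z] for i,j in((-1,-1),(-1,1),(1,1),(1,-1))]),.6089,.0458,.021)
    cv2.polylines(im,[np.int32((proj(p,q))*16)],True,(0,255,0),1,shift=4)
cv2.imwrite('pics/c4.png',np.hstack([cv2.resize(ai[130:270,220:350],None,fx=3,fy=3),cv2.resize(bi[150:290,200:330],None,fx=3,fy=3)])[:,:,::-1])
E
```

```text
[0.57546129 0.04382958 0.10586231] [-1.79975758e+02  2.15537337e-02  9.09572371e+01] 0.015437042774840745
```

View pics/c4.png

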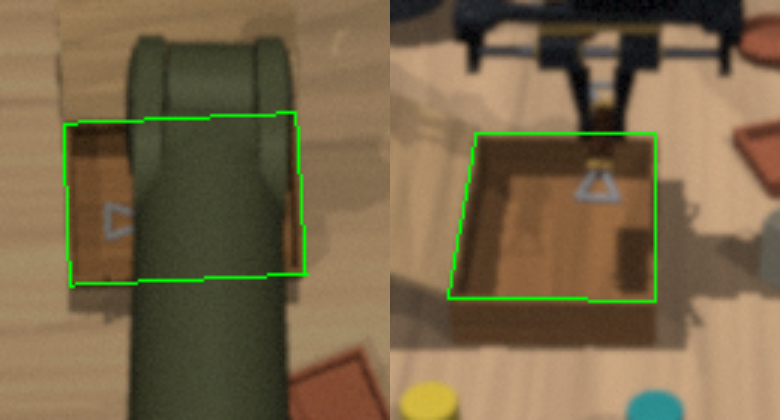

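Picture 4: the box outline fits in both views, and the tool is held level over the near side. I lower it now.

Request:
apply_moves(
  targets=[
    [[0,0,-40],[0,0,0]],
    [[0,0,-70],[0,0,0]],
    [[0,0,-84],[0,0,0]],
    [[0,0,-92],[0,0,0]],
    [[0,0,-94],[0,0,0]],
    [[0,0,-94],[0,0,0]],
    [[0,0,-94],[0,0,0]],
  ],
)

```text
time_s: 11.75
tool_pos: [0.5765, 0.0461, 0.0132]
tool_rot: [179.9, -0.0, 91.2]
force: [0.2, 0.2, -0.3]
grip_width: 0.0155
```

Request:
apply_moves(
  targets=[
    [[0,0,0],[0,0,0]],
    [[0,0,0],[0,0,0]],
    [[0,0,0],[0,0,0]],
    [[0,0,0],[0,0,0]],
    [[0,0,30],[0,0,0]],
    [[0,0,70],[0,0,0]],
    [[0,0,110],[0,0,0]],
    [[0,0,110],[0,0,0]],
  ],
  hand=28,
)

```text
time_s: 12.55
tool_pos: [0.5796, 0.0454, 0.128]
tool_rot: [179.4, -0.1, 91.1]
force: [1.0, -0.0, -0.3]
grip_width: 0.0279
```

Request:
apply_moves(
  targets=[
    [[38,-344,0],[0,0,-0.229]],
    [[38,-344,0],[0,0,-0.229]],
    [[38,-344,0],[0,0,-0.229]],
    [[38,-344,0],[0,0,-0.229]],
    [[38,-344,0],[0,0,-0.229]],
    [[38,-344,0],[0,0,-0.229]],
    [[38,-344,0],[0,0,-0.229]],
    [[38,-344,0],[0,0,-0.229]],
  ],
  hand=62,
)

```text
time_s: 13.35
tool_pos: [0.61, -0.3088, 0.1216]
tool_rot: [-180.0, 0.4, 77.4]
force: [0.0, -0.9, 0.8]
grip_width: 0.0619
```

```bash
python3 - <<'E'
from h import *
a=shot("top");b=shot("side")
o=env.get_obs();print(o["tool_pos"],o["tool_rot"],o["grip_width"])
cv2.imwrite('pics/c5.png',np.hstack([cv2.resize(a["image"][100:280,230:490],None,fx=1.5,fy=1.5),cv2.resize(b["image"][100:280,180:370],(285,270))])[:,:,::-1])
print(fit("rib",[b],.6175,-.2985,-.21))
E
```

```text
[ 0.61230115 -0.30053987  0.12109906] [-1.79924257e+02  3.16424977e-02  7.78171454e+01] 0.06168949496745905
(array([ 615.8, -296.5,  -13.4]), 'iou', np.float64(0.93), 'views', 1)
```

View pics/c5.png

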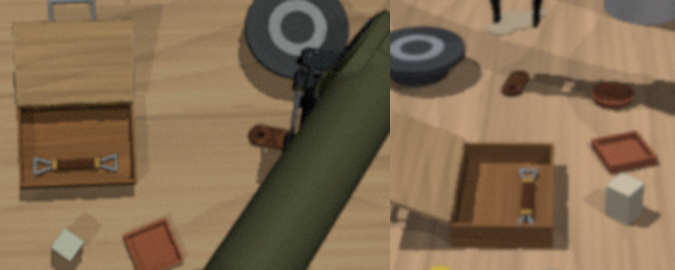

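Picture 5: the loop tool lies flat in the near half of the box. The rib is at crop (265,137), and the wheel is at crop (297,28), close to where the gripper's body will go. I check the wheel's height.

```bash
python3 - <<'E'
from h import *
a=shot("top");b=shot("side")
u1=np.array([230+297/1.5,100+28/1.5]);u2=np.array([180+417/1.5-390/1.5,100+47/1.5])
P1=a["camera_matrix"]@np.array(a["camera_from_world"])[:3];P2=b["camera_matrix"]@np.array(b["camera_from_world"])[:3]
X=cv2.triangulatePoints(P1,P2,u1,u2);c=(X[:3]/X[3]).ravel();print(c)
print(atz(a,(230+297/1.5,100+79/1.5),c[2]), atz(a,(230+246/1.5,100+28/1.5),c[2]))
E
```

```text
[ 0.79955266 -0.34197738  0.05048422]
[ 0.70954055 -0.33563683  0.05048422] [ 0.80255888 -0.25352154  0.05048422]
```

Request:
apply_moves(
  targets=[
    [[3,2,-40],[0,0,0]],
    [[3,2,-80],[0,0,0]],
    [[3,2,-105],[0,0,0]],
    [[3,2,-117],[0,0,0]],
    [[3,2,-117],[0,0,0]],
    [[3,2,-117],[0,0,0]],
    [[3,2,-117],[0,0,0]],
  ],
)

```text
time_s: 14.3
tool_pos: [0.6179, -0.2971, 0.0072]
tool_rot: [179.8, 0.0, 78.1]
force: [0.0, -0.4, 0.5]
grip_width: 0.0624
```

Request:
apply_moves(
  targets=[
    [[0,0,0],[0,0,0]],
    [[0,0,0],[0,0,0]],
    [[0,0,0],[0,0,0]],
    [[0,0,0],[0,0,0]],
    [[0,0,0],[0,0,0]],
  ],
  hand=0,
  squeeze=20,
)

```text
time_s: 14.8
tool_pos: [0.6165, -0.2967, 0.0053]
tool_rot: [180.0, 0.0, 78.0]
force: [-0.8, 0.0, 1.4]
grip_width: 0.0354
```

Request:
apply_moves(
  targets=[
    [[0,0,30],[0,0,0]],
    [[0,0,70],[0,0,0]],
    [[0,30,110],[0,0,0.05]],
    [[3,75,110],[0,0,0.12]],
    [[6,125,110],[0,0,0.23]],
    [[9,175,110],[0,0,0.23]],
    [[12,225,110],[0,0,0.23]],
    [[12,275,110],[0,0,0.23]],
  ],
)

```text
time_s: 15.6
tool_pos: [0.6284, -0.0199, 0.1152]
tool_rot: [180.0, -0.0, 91.2]
force: [1.2, 0.6, -0.3]
grip_width: 0.0352
```

Request:
apply_moves(
  targets=[
    [[0,40,0],[0,0,0]],
    [[0,68,0],[0,0,0]],
    [[0,68,0],[0,0,0]],
    [[0,68,0],[0,0,0]],
    [[0,68,0],[0,0,0]],
    [[0,68,0],[0,0,0]],
  ],
)

```text
time_s: 16.2
tool_pos: [0.6285, 0.0438, 0.1152]
tool_rot: [180.0, 0.0, 91.0]
force: [-0.5, 0.7, 0.2]
grip_width: 0.0356
```

Request:
apply_moves(
  targets=[
    [[0,3,-40],[0,0,0]],
    [[0,3,-75],[0,0,0]],
    [[0,3,-92],[0,0,0]],
    [[0,3,-100],[0,0,0]],
    [[0,3,-104],[0,0,0]],
    [[0,3,-104],[0,0,0]],
    [[0,3,-104],[0,0,0]],
  ],
)

```text
time_s: 16.9
tool_pos: [0.6297, 0.049, 0.0126]
tool_rot: [179.9, -0.0, 91.2]
force: [0.6, 0.5, -0.6]
grip_width: 0.0352
```

Request:
apply_moves(
  targets=[
    [[0,0,-1],[0,0,0]],
    [[0,0,-1],[0,0,0]],
  ],
)

```text
time_s: 17.1
tool_pos: [0.629, 0.0492, 0.0108]
tool_rot: [179.9, -0.0, 91.2]
force: [-0.4, 0.1, -0.2]
grip_width: 0.0352
```

Request:
apply_moves(
  targets=[
    [[0,0,0],[0,0,0]],
    [[0,0,0],[0,0,0]],
    [[0,0,0],[0,0,0]],
    [[0,0,0],[0,0,0]],
    [[0,0,30],[0,0,0]],
    [[0,0,70],[0,0,0]],
    [[0,0,110],[0,0,0]],
    [[0,0,120],[0,0,0]],
  ],
  hand=46,
)

```text
time_s: 17.9
tool_pos: [0.6314, 0.0488, 0.1353]
tool_rot: [179.5, -0.1, 91.2]
force: [1.4, -0.5, 0.1]
grip_width: 0.0457
```

Request:
apply_moves(
  targets=[
    [[-25,50,0],[0,0,0]],
    [[-25,100,0],[0,0,0]],
    [[-25,150,0],[0,0,0]],
    [[-25,200,0],[0,0,0]],
    [[-25,250,0],[0,0,0]],
    [[-25,263,0],[0,0,0]],
    [[-25,263,0],[0,0,0]],
    [[-25,263,0],[0,0,0]],
  ],
  hand=66,
)

```text
time_s: 18.7
tool_pos: [0.6035, 0.3109, 0.1294]
tool_rot: [-180.0, 0.1, 91.2]
force: [1.1, -1.3, 0.6]
grip_width: 0.0661
```

```bash
python3 - <<'E'
from h import *
a=shot("top");b=shot("side")
o=env.get_obs();print(o["tool_pos"],o["tool_rot"],o["grip_width"])
cv2.imwrite('pics/c6.png',np.hstack([cv2.resize(a["image"][130:270,180:350],(510,420)),cv2.resize(b["image"][170:350,200:320],(280,420))])[:,:,::-1])
print(fit("round_prop",[b],.606,.312,0,free=False))
E
```

```text
[0.6041767  0.3090988  0.12995562] [1.79992704e+02 9.36472707e-02 9.10077425e+01] 0.06619368056632784
(array([605. , 316.1,   0. ]), 'iou', np.float64(0.95), 'views', 1)
```

View pics/c6.png

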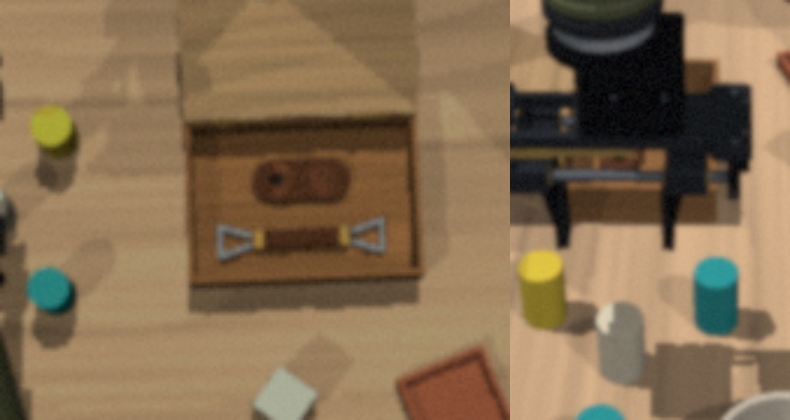

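Picture 6: the rib and the tool lie flat side by side in the box with the flap open. The buff prop stands free under the gripper. I go down for it.

Request:
apply_moves(
  targets=[
    [[2,3,-40],[0,0,0]],
    [[2,3,-75],[0,0,0]],
    [[2,3,-100],[0,0,0]],
    [[2,3,-112],[0,0,0]],
    [[2,3,-112],[0,0,0]],
    [[2,3,-112],[0,0,0]],
  ],
)

```text
time_s: 19.45
tool_pos: [0.6066, 0.3146, 0.0195]
tool_rot: [179.9, -0.0, 91.1]
force: [0.5, 1.1, 0.9]
grip_width: 0.0659
```

Request:
apply_moves(
  targets=[
    [[0,0,0],[0,0,0]],
    [[0,0,0],[0,0,0]],
    [[0,0,0],[0,0,0]],
    [[0,0,0],[0,0,0]],
    [[0,0,0],[0,0,0]],
  ],
  hand=20,
  squeeze=25,
)

```text
time_s: 19.95
tool_pos: [0.6054, 0.3153, 0.0184]
tool_rot: [180.0, -0.0, 91.2]
force: [-0.1, -0.1, 2.4]
grip_width: 0.0353
```

Request:
apply_moves(
  targets=[
    [[0,0,40],[0,0,0]],
    [[0,0,85],[0,0,0]],
    [[-13,-45,110],[0,0,0]],
    [[-26,-90,110],[0,0,0]],
    [[-39,-135,110],[0,0,0]],
    [[-52,-180,110],[0,0,0]],
    [[-65,-225,110],[0,0,0]],
    [[-78,-270,110],[0,0,0]],
  ],
)

```text
time_s: 20.75
tool_pos: [0.5265, 0.0433, 0.128]
tool_rot: [180.0, -0.0, 91.2]
force: [1.1, -0.2, -0.9]
grip_width: 0.0352
```

Request:
apply_moves(
  targets=[
    [[-13,-45,0],[0,0,0]],
    [[-26,-90,0],[0,0,0]],
    [[-39,-135,0],[0,0,0]],
    [[-52,-180,0],[0,0,0]],
    [[-65,-225,0],[0,0,0]],
    [[-78,-270,0],[0,0,0]],
    [[-86,-299,0],[0,0,0]],
    [[-86,-299,0],[0,0,0]],
  ],
)

```text
time_s: 21.55
tool_pos: [0.4389, -0.2593, 0.1284]
tool_rot: [180.0, 0.1, 90.7]
force: [0.8, -0.1, -1.2]
grip_width: 0.0355
```

```bash
python3 - <<'E'
from h import *
b=shot("side");a=shot("top")
o=env.get_obs();print(o["tool_pos"],o["tool_rot"],o["grip_width"])
z=o["tool_pos"][2]-.0184
print(fit("round_prop",[b],o["tool_pos"][0],o["tool_pos"][1],0,z=z,free=False))
print(fit("dish",[b],.441,-.2545,0,free=False),fit("dish",[a],.441,-.2545,0,free=False))
cv2.imwrite('pics/c7.png',cv2.resize(b["image"][90:220,250:400],(600,520))[:,:,::-1])
E
```

```text
[ 0.4409879  -0.25427868  0.12793884] [-1.79997229e+02 -2.85875442e-02  9.10774457e+01] 0.035485234736524325
(array([ 439.5, -260.8,    0. ]), 'iou', np.float64(0.87), 'views', 1)
(array([ 442. , -250.4,    0. ]), 'iou', np.float64(0.88), 'views', 1) (array([ 442.4, -252.1,    0. ]), 'iou', np.float64(0.7), 'views', 1)
```

View pics/c7.png

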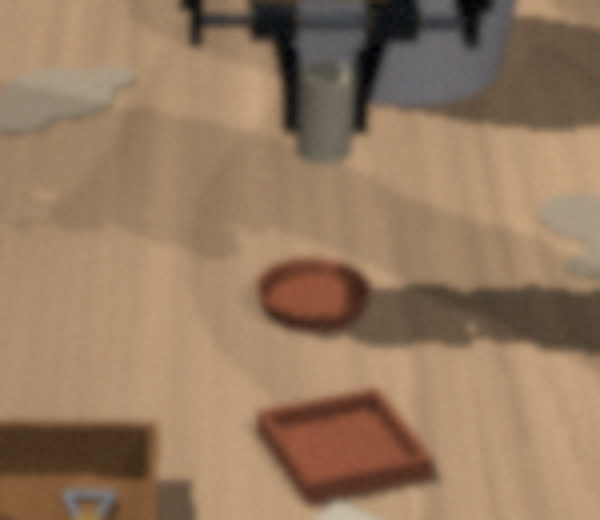

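Picture 7: the prop is held upright above and behind the empty saucer at crop (313,293). I lower it into the middle.

Request:
apply_moves(
  targets=[
    [[0,3,-35],[0,0,0]],
    [[0,3,-70],[0,0,0]],
    [[0,3,-92],[0,0,0]],
    [[0,3,-100],[0,0,0]],
    [[0,3,-104],[0,0,0]],
    [[0,3,-104],[0,0,0]],
    [[0,3,-104],[0,0,0]],
  ],
)

```text
time_s: 22.5
tool_pos: [0.4426, -0.2512, 0.0252]
tool_rot: [179.9, 0.0, 91.2]
force: [-0.4, -0.5, -0.8]
grip_width: 0.0355
```

```bash
python3 - <<'E'
from h import *
b=shot("side");a=shot("top")
o=env.get_obs();print(o["tool_pos"],o["tool_rot"],o["force"])
print(fit("round_prop",[b],.441,-.253,0,z=.006,free=False))
im=b["image"].copy()
cv2.imwrite('pics/c8.png',np.hstack([cv2.resize(b["image"][120:190,290:370],(480,420)),cv2.resize(a["image"][235:285,370:430],(300,250)).repeat(1,0)[:250].copy() if 0 else cv2.resize(a["image"][235:285,370:420],(300,420))])[:,:,::-1])
E
```

```text
[ 0.44242873 -0.25114282  0.02514478] [1.79872802e+02 1.90048290e-02 9.12206418e+01] [ 0.47302706  1.06502136 -1.01612211]
(array([ 443.3, -252.5,    0. ]), 'iou', np.float64(0.93), 'views', 1)
```

View pics/c8.png

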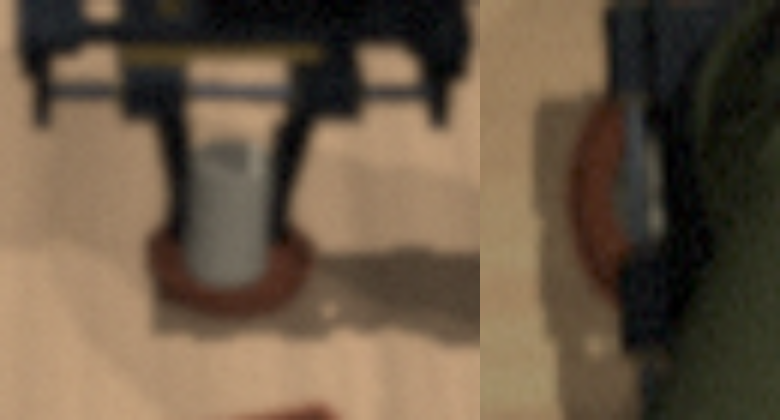

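Picture 8: the prop sits inside the saucer rim, roughly centred. The fit gives (443,-252.5) for the prop against (441.5,-252.8) for the saucer. I nudge it, set it down and release.

Request:
apply_moves(
  targets=[
    [[-1.5,0,-1],[0,0,0]],
    [[-1.5,0,-2],[0,0,0]],
    [[-1.5,0,-2],[0,0,0]],
    [[-1.5,0,-2],[0,0,0]],
  ],
)

```text
time_s: 23.05
tool_pos: [0.4402, -0.2511, 0.0232]
tool_rot: [180.0, -0.0, 91.2]
force: [-2.9, 1.8, 9.7]
grip_width: 0.035
```

Request:
apply_moves(
  targets=[
    [[0,0,0],[0,0,0]],
    [[0,0,0],[0,0,0]],
    [[0,0,0],[0,0,0]],
    [[0,0,0],[0,0,0]],
    [[0,0,30],[0,0,0]],
    [[0,0,70],[0,0,0]],
    [[0,0,110],[0,0,0]],
    [[0,0,110],[0,0,0]],
  ],
  hand=66,
)

```text
time_s: 23.85
tool_pos: [0.4432, -0.2528, 0.1368]
tool_rot: [179.5, 0.1, 91.2]
force: [-0.3, 0.5, -1.0]
grip_width: 0.0661
```

Request:
apply_moves(
  targets=[
    [[-1,45,0],[0,0,0.12]],
    [[-2,90,0],[0,0,0.25]],
    [[-3,135,0],[0,0,0.38]],
    [[-4,180,0],[0,0,0.5]],
    [[-5,225,0],[0,0,0.63]],
    [[-6,270,0],[0,0,0.76]],
    [[-7,315,0],[0,0,0.887]],
    [[-7,319,0],[0,0,0.887]],
  ],
)

```text
time_s: 24.65
tool_pos: [0.4318, 0.0739, 0.1313]
tool_rot: [180.0, -0.1, 142.7]
force: [0.4, 0.0, 0.6]
grip_width: 0.0663
```

```bash
python3 - <<'E'
from h import *
b=shot("side");a=shot("top")
o=env.get_obs();print(o["tool_pos"],o["tool_rot"],o["force"])
for p in([b],[a]):
  print("dish",fit("dish",p,.441,-.253,0,free=False));print("round",fit("round_prop",p,.441,-.253,0,z=.005,free=False))
  print("tray",fit("tray",p,.4305,-.0795,.36)); print("sq",fit("square_prop",p,.4363,.066,.9))
cv2.imwrite('pics/c9.png',np.hstack([cv2.resize(b["image"][130:270,280:370],(270,420)),cv2.resize(a["image"][225:295,250:430],(530,206)).repeat(2,0)[:0] if 0 else cv2.resize(a["image"][200:340,250:420],(510,420))])[:,:,::-1])
E
```

```text
[0.43235433 0.06898042 0.13128044] [-1.79914909e+02 -1.22925155e-02  1.42166062e+02] [ 0.31350735 -0.42671446 -0.48373376]
dish (array([ 441., -253.,    0.]), 'iou', np.float64(1.0), 'views', 0)
round (array([ 441., -253.,    0.]), 'iou', np.float64(1.0), 'views', 0)
tray (array([429.8, -77.7,  20.8]), 'iou', np.float64(0.81), 'views', 1)
sq (array([436.5,  67.9,  55.4]), 'iou', np.float64(0.97), 'views', 1)
dish (array([ 441.7, -253.4,    0. ]), 'iou', np.float64(0.63), 'views', 1)
round (array([ 441.1, -252.4,    0. ]), 'iou', np.float64(0.89), 'views', 1)
tray (array([430.1, -80.6,  21.9]), 'iou', np.float64(0.96), 'views', 1)
sq (array([436.3,  66. ,  22.9]), 'iou', np.float64(1.0), 'views', 0)
```

View pics/c9.png

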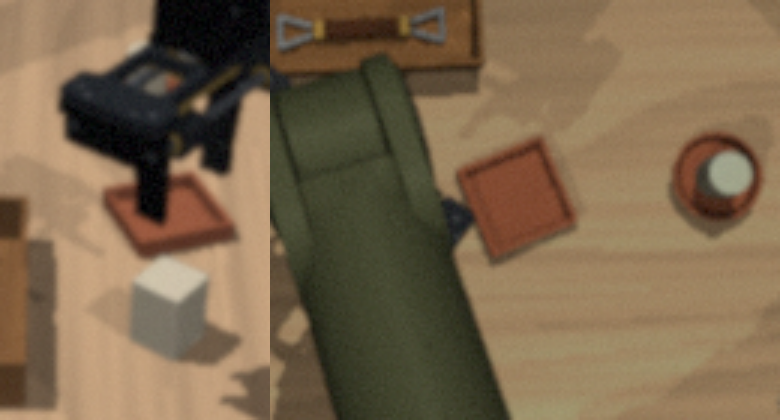

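Picture 9: the round prop stands in the saucer; its lean toward the right is only perspective, and the fits agree to 1 mm. The square prop is at crop (170,305), free under the gripper.

Request:
apply_moves(
  targets=[
    [[4,-2,-35],[0,0,0.02]],
    [[4,-2,-70],[0,0,0.02]],
    [[4,-2,-98],[0,0,0.02]],
    [[4,-2,-112],[0,0,0.02]],
    [[4,-2,-112],[0,0,0.02]],
    [[4,-2,-112],[0,0,0.02]],
  ],
)

```text
time_s: 25.75
tool_pos: [0.4373, 0.0658, 0.0204]
tool_rot: [-180.0, 0.0, 143.1]
force: [0.8, 0.5, -0.0]
grip_width: 0.0661
```

Request:
apply_moves(
  targets=[
    [[0,0,0],[0,0,0]],
    [[0,0,0],[0,0,0]],
    [[0,0,0],[0,0,0]],
    [[0,0,0],[0,0,0]],
    [[0,0,0],[0,0,0]],
  ],
  hand=20,
  squeeze=25,
)

```text
time_s: 26.25
tool_pos: [0.4372, 0.0662, 0.0205]
tool_rot: [180.0, 0.0, 143.2]
force: [-0.5, -0.6, 2.6]
grip_width: 0.0401
```

Request:
apply_moves(
  targets=[
    [[0,0,40],[0,0,0]],
    [[-1,-20,70],[0,0,-0.12]],
    [[-3,-55,70],[0,0,-0.26]],
    [[-5,-95,70],[0,0,-0.4]],
    [[-7,-130,70],[0,0,-0.5]],
    [[-7,-146,70],[0,0,-0.557]],
    [[-7,-146,70],[0,0,-0.557]],
    [[-7,-146,70],[0,0,-0.557]],
  ],
)

```text
time_s: 27.05
tool_pos: [0.4299, -0.0788, 0.0898]
tool_rot: [-180.0, -0.0, 111.4]
force: [-0.1, 0.9, -0.7]
grip_width: 0.0396
```

Request:
apply_moves(
  targets=[
    [[0,0,-30],[0,0,0]],
    [[0,0,-50],[0,0,0]],
    [[0,0,-60],[0,0,0]],
    [[0,0,-62],[0,0,0]],
    [[0,0,-62],[0,0,0]],
    [[0,0,-62],[0,0,0]],
  ],
)

```text
time_s: 27.65
tool_pos: [0.4309, -0.0796, 0.0288]
tool_rot: [179.9, 0.0, 111.3]
force: [0.2, 0.4, -0.9]
grip_width: 0.04
```

```bash
python3 - <<'E'
from h import *
b=shot("side")
o=env.get_obs();print(o["tool_pos"],o["tool_rot"],o["force"],o["grip_width"])
print("sq",fit("square_prop",[b],.43,-.08,.37,z=.007))
cv2.imwrite('pics/c10.png',cv2.resize(b["image"][150:230,290:380],(540,480))[:,:,::-1])
E
```

```text
[ 0.43090402 -0.07968647  0.028923  ] [1.79891988e+02 1.68240259e-02 1.11286236e+02] [ 0.50914607 -0.50457218 -1.03614372] 0.03962581638676109
sq (array([426. , -79.7,  86.1]), 'iou', np.float64(0.86), 'views', 1)
```

View pics/c10.png

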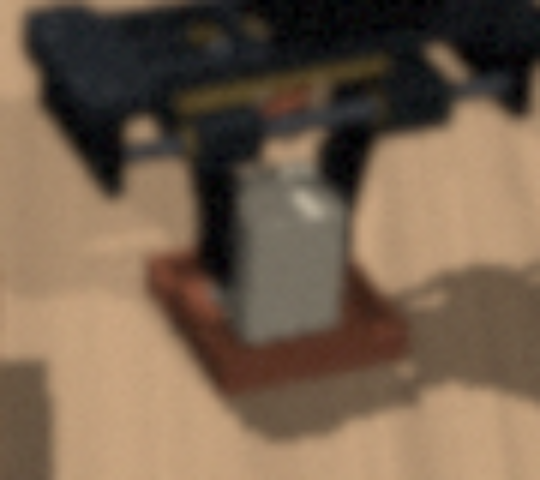

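Picture 10: the square prop is over the middle of the tray, with its sides in line with the walls and about 3 mm above the floor. I set it down, release and go up clear.

Request:
apply_moves(
  targets=[
    [[0,0,-2],[0,0,0]],
    [[0,0,-3],[0,0,0]],
    [[0,0,-4],[0,0,0]],
    [[0,0,-4],[0,0,0]],
  ],
)

```text
time_s: 28.15
tool_pos: [0.4303, -0.0798, 0.0254]
tool_rot: [180.0, -0.1, 111.2]
force: [-5.4, 0.1, 15.0]
grip_width: 0.0399
```

Request:
apply_moves(
  targets=[
    [[0,0,0],[0,0,0]],
    [[0,0,0],[0,0,0]],
    [[0,0,0],[0,0,0]],
    [[0,0,0],[0,0,0]],
    [[0,0,30],[0,0,0]],
    [[0,0,70],[0,0,0]],
    [[0,0,110],[0,0,0]],
    [[0,0,150],[0,0,0]],
  ],
  hand=66,
)

```text
time_s: 28.95
tool_pos: [0.4296, -0.0801, 0.1755]
tool_rot: [180.0, -0.0, 111.2]
force: [0.5, 0.5, -0.3]
grip_width: 0.0656
```

Request:
apply_moves(
  targets=[
    [[0,50,0],[0,0,0]],
    [[0,100,0],[0,0,0]],
    [[0,150,0],[0,0,0]],
    [[0,200,0],[0,0,0]],
    [[0,250,0],[0,0,0]],
    [[0,250,0],[0,0,0]],
    [[0,250,0],[0,0,0]],
    [[0,250,0],[0,0,0]],
  ],
)

```text
time_s: 29.75
tool_pos: [0.43, 0.1687, 0.1738]
tool_rot: [-180.0, 0.0, 111.2]
force: [0.0, -0.7, 0.3]
grip_width: 0.0658
```

```bash
python3 - <<'E'
from h import *
b=shot("side");a=shot("top")
o=env.get_obs();print(o["time_s"],o["tool_pos"],o["force"])
for p in([b],[a]):
  print("round",fit("round_prop",p,.441,-.253,0,z=.005,free=False))
  print("tray",fit("tray",p,.4305,-.0795,.36)); print("sq",fit("square_prop",p,.4305,-.08,.36,z=.005))
  print("bowl",fit("bowl",p,.485,.437,free=False))
cv2.imwrite('pics/c11.png',np.hstack([cv2.resize(a["image"][110:300,90:440],(525,285)),cv2.resize(b["image"][130:410,190:380],(270,285))])[:,:,::-1])
E
```

```text
29.85 [0.43021471 0.16852906 0.17405345] [-0.07719204  1.13904538  0.44210928]
round (array([ 436.8, -311.7,    0. ]), 'iou', np.float64(0.04), 'views', 1)
tray (array([429.4, -78.2,  21. ]), 'iou', np.float64(0.47), 'views', 1)
sq (array([424.1, -74.7,  -4.5]), 'iou', np.float64(0.6), 'views', 1)
bowl (array([481.5, 420.1,   0. ]), 'iou', np.float64(0.78), 'views', 1)
round (array([ 441.2, -253.9,    0. ]), 'iou', np.float64(0.92), 'views', 1)
tray (array([430.4, -80.1,  21.9]), 'iou', np.float64(0.72), 'views', 1)
sq (array([429.8, -78.5,  21.7]), 'iou', np.float64(0.94), 'views', 1)
bowl (array([485. , 436.9,   0. ]), 'iou', np.float64(0.83), 'views', 1)
```

View pics/c11.png

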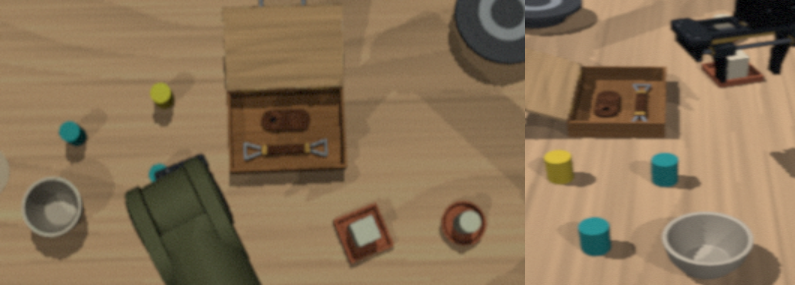

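Picture 11: everything is in place. The flap is back, both pieces lie flat in the box, both props stand upright in the middle of their dishes, and the bowl has not moved. I hand in.

```bash
python3 -c "
from cell import env
print(env.sign_off())"
```

```text
the job is handed in; nothing more can be done
None
```

The job is done in the order asked and handed in at about 30 s of the 128 s allowed. I folded the flap back, laid the loop tool and then the rib in the box, stood the round prop in the saucer, and stood the square prop in the tray.

Last checks, from the top view:
- **Round prop:** it measured (441, -254) mm against about (441.5, -253) for the saucer, so it is centred to about 1 mm.
- **Square prop:** it measured (430, -78.5) mm at 21.7° against (430, -80) at 21.9° for the tray, about 1.7 mm off centre.
- **Box and bowl:** in the last picture the flap is folded right back and both pieces lie flat side by side. The bowl measured within 1 mm of where it started.
- **Force:** the highest wrist force at the end of any move was about 16 N, well under the limit.

The final side-view fits for both props and the tray disagreed with this. They were poor matches because the gripper hid those things from that camera, so I relied on the top view and the picture.

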